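# Lock the steam-vent cap onto the rice cooker

## Task

Take the steam-vent cap from its bamboo drying ring and put its T-shaped stud through the slot of the vent socket in the rice cooker's lid. Then press the cap down against the spring, turn it a quarter turn clockwise (seen from above) until the cam catches, and let go so that it stays locked. Feel for the slot gently, do not force the cap, and leave the other things on the counter where they are.

Things in the scene. Friction and masses are not known exactly. Their poses are not given: they have to be found in the camera images.
- vent_cap: Loose steam-vent cap, 60 g, same after a half turn. Origin: centre of the underside of its grey disc (40 mm across, 6 mm thick), z up. On the disc an orange grip bar, 34 mm long along x, 12 mm wide along y, top at z = 34 mm. Below it a 7 mm steel stud with a T-bar. Starts on the stand's ring, stud hanging inside.
- cam (a point): Centre of the underside of the cap's steel T-bar (the cam), 23 mm below the cap's origin; axes as the cap's. The T-bar is 30 mm long along x (parallel to the grip bar), 6 mm wide, 5 mm high.
- stand: Fixed bamboo drying stand, base 90 x 70 x 10 mm, with an upright ring of 48 mm outer and 36 mm inner diameter, its top 36 mm above the counter. Origin: centre of the underside, on the counter; the cap's disc rests on the ring.
- cooker: Fixed white rice cooker, round, 204 mm across, 160 mm high, flat lid with a grey push button at the front (its top 3 mm above the lid), not needed. Origin: centre of the underside; front (control panel) to -x.
- vent (a point): On the vent socket's axis, level with the lid's flat top (160 mm above the cooker's origin); axes as the cooker's. Round well of 66 mm here, socket at its bottom. Cap origin above this point (+-2 mm): T-bar lying on the plate 14 mm; in the slot on the spring seat 3 mm; turning pressed -6 to -7.5 mm; locked 0 mm; let go half-turned -6 mm.
- slot (a point): Nominal centre of the slot, on top of the socket's 9 mm steel plate, 9 mm below the lid top; slot 40 x 14 mm, nominally along x. The socket floats: it may sit turned up to 0.5 rad either way and 2 mm up or down; this pose does not show it (a camera can; else feel for it). It holds still when touched. The T-bar goes in within about 0.2 rad.
- spring (a point): Nominal top of the spring seat in the socket, unpressed, 20 mm below the lid top; moves down 10.5 mm to a hard stop, 4 N at first, 10.5 N at the stop. Pressed at least 9 mm (9.6 to 10.5 N) the T-bar passes clockwise (from above) under a 6 mm ridge; anticlockwise is blocked.
- notch (a point): Nominal roof of the catch, 18 mm below the lid top. A quarter turn from where the T-bar went in it stands here (0.2 rad of play each way; beyond that a hard stop); eased up, the spring lifts the T-bar 6 mm into this notch between ridge and stop: locked. More than 35 N between cap and cooker does damage.
- tub: Round wooden mixing tub, 220 mm across, 85 mm high; leave alone. Origin: centre of its underside.
- bowl: Pale green ceramic bowl, 120 mm across, 55 mm high; leave alone. Origin: centre of its underside.
- spatula: Steel fan-shaped spatula lying flat, 225 mm long along x, fan to +x, 6 mm thick; leave alone. Origin: near mid length, underside.
- holder: Bamboo chopstick holder, 68 mm across, 120 mm high (225 mm with the chopsticks); leave alone. Origin: centre of its underside.
- sauce: Amber sauce bottle, 54 mm across, 150 mm high; leave alone. Origin: centre of its underside.
- teacup: Blue tea cup, 74 mm across, 70 mm high; leave alone. Origin: centre of its underside.
- jar: Glass jar with wooden cap, 72 mm across, 100 mm high; leave alone. Origin: centre of its underside.
Not all that is in view belongs to the job. Leave any yellow look-alike of the vent_cap alone. What is shaped like the cooker but yellow is not meant.

How it is judged:
By the outcome, as a careful person would: the job done as asked, in the order asked, and still so for the second after the job is handed in, with the robot touching nothing.
It also fails if it takes over 72 s, if anything falls off the work surface, if the arm or the gripper's body presses on something with over 40 N, if the wrist force passes 120 N, or if a joint passes its speed limit or range.

## Robot

A 6-joint arm with a two-finger parallel gripper is mounted at the origin on the work surface. World frame = base frame: x ahead of the robot, y to its left, z up, the work surface at z = 0. Lengths are in mm, angles in rad, forces in N, time in s.
With the tool pointing down it reaches from about 250 to 850 mm from the base axis. Payload 12.5 kg.
Tool frame: the origin (TCP) lies on the centre line of the jaws, within the pads' length; the fingertips stand 17 mm ahead of it and the grasp point (between the pads) lies 2 mm behind it (robot.tip_reach is the z of the fingertips in the tool frame, in mm); z points along the fingers, y is the line along which they close (so a half turn about z gives the same grasp; the last joint's range is limited). The gripper opens to 93 mm and grips with 3 to 60 N. Pads are 15 mm wide; open, the fingers measure 128 mm over their backs; the gripper's body (75 mm by 188 mm) begins 65 mm behind the grasp point.
Start: joints at [-1.395, 0.351, 1.652, -0, 1.139, -0.085], TCP at [141.84, -531.381, 235.633] pointing down, gripper open.
Joint ranges: [-2.75, 2.75], [-0.79, 2.1], [0.01, 2.65], [-1.57, 4.71], [0.07, 3.14], [-2.87, 2.87]. Speed limits (rad/s): [2.22, 2.22, 2.79, 3.14, 3.14, 3.14].

## Interface

Orientations are given as [roll, pitch, yaw] about the fixed x, y, z axes, in that order (R = Rz(yaw) Ry(pitch) Rx(roll)).
In Python, from station import robot gives the robot as it stands.
- The arm moves only by the tool servo_tool, never from a script. Its argument "increments" is a list of rows, each a list of 2 entries, a list of its own where there are three numbers: the shift along the tool's x, y, z as a fraction of full scale, then the turn, a rotation vector about the tool's x, y, z as a fraction of full scale. In form: [[[x, y, z], [wx, wy, wz]], ...]. A call has exactly 8 rows; each row shifts and turns the commanded pose from where the row before left it, along the tool's axes as they then stand; what a row does not reach is not made up. Full scale, the value 1, is 0.05 m for a shift and 60 degrees for a turn. A row lasts 1/10 s, in which the tool goes at most 50 mm and 8.59 degrees, less where a joint would pass 70% of its speed; a pose out of reach is approached as far as the arm can. A call with a number of a shift or a turn outside -1 to 1 is refused whole. A call with a gripper value outside its range is refused whole. "grip" is the opening, from 0 (shut) to 1 (fully open), set as the call begins (left out, the last holds). The fingers move at their own pace and stop on an object; "force" is the grip in N (left out, the last holds). Time passes only in rows, so rows that do not move let the fingers close, or fill a call up. It gives the time, the measured TCP pose, the force, the opening and the grip force at its end, in the units of the state.
- robot.sense(): the state, without advancing time (a new reading comes with each control period).
- robot.get_image(name): name is "scene" or "top" or "wrist"; returns the picture (384x512x3 uint8, red, green, blue); there is no depth.
- robot.calibration(name): a dict with "vfov" (degrees; the focal length in pixels is half the picture's height over the tangent of half this angle, whatever the lens; pixels are square), "cx", "cy" (the principal point, pixels), "position" and "orientation" of the camera in the world. Camera axes: x right, y down, z forward; pixel columns grow to the right and rows downward; lengths in mm; the calibration is good to about 2 mm. The wrist camera is an equidistant fisheye: a pixel r from the principal point sees the ray r / f radians off the axis. A picture is of the moment at which its call begins: read the wrist's pose just before it. calibration takes no time and is no camera call; for the wrist camera it gives the pose at the moment of the call.
- robot.sign_off(): hands the job in; it is judged then, once.
The state is a dict: "time_s": time; "qpos": joint angles; "joint_velocities": joint speeds; "joint_torque": joint torques, N m; "ee_pos": TCP position; "ee_rot": TCP orientation; "ft_force": force on the tool from outside, world axes, zero at the start; "wrist_torque": the same for the moment, N m; "grip_width": finger opening in mm; "gripper_force": force on a finger pad.
Only numpy, scipy, OpenCV 4.12 (cv2) and the standard library are available. Lean on these libraries where they do the work, as an engineer would, in place of code of your own. Each camera call takes 0.05 s, during which the arm holds its last target. There are 200 camera calls.

## Working session

There is one attempt and no reset: what is moved stays moved. The work goes in short steps, Python scripts to look and compute and a tool call to move; the robot and the scene stay as the last step left them, time stands still between calls to the robot, and variables do not carry over. Pictures are saved under pics/ and viewed, at most 10 in all, crops included, and the job is handed in when it is done.

Besides the shell and the picture viewer there is one more tool, called after ">>>" as name(argument=value, ...), one argument or row to a line, values as JSON. servo_tool: Moves the arm, as the interface text tells. Shift numbers are shares of 0.05 m and turn numbers shares of 60 degrees, none past 1 either way. Its arguments: {"type":"object","properties":{"increments":{"type":"array"},"grip":{"type":"number"},"force":{"type":"number"}},"required":["increments"]}

```bash
mkdir -p pics; ls; cat > h.py <<'E'
import numpy as np, cv2
from station import robot
from scipy.spatial.transform import Rotation as R
def cal(n):
    c=robot.calibration(n); f=192/np.tan(np.radians(c['vfov'])/2)
    o=np.array(c['orientation'],float)
    M=o if o.shape==(3,3) else R.from_euler('xyz',o).as_matrix()
    return f,c['cx'],c['cy'],np.array(c['position'],float),M
def ray(n,u,v,c=None):
    f,cx,cy,p,M=c or cal(n); d=np.array([u-cx,v-cy],float)
    if n=='wrist':
        r=np.hypot(*d); t=r/f; q=np.array([*(d/max(r,1e-9)*np.sin(t)),np.cos(t)])
    else: q=np.array([*(d/f),1.])
    return p,M@q
def onz(n,u,v,z,c=None):
    p,d=ray(n,u,v,c); return p+d*(z-p[2])/d[2]
E
python3 - <<'E'
from h import *
print(robot.sense())
for n in('scene','top','wrist'):
    print(robot.calibration(n)); cv2.imwrite(f'pics/{n}0.png',robot.get_image(n)[:,:,::-1])
a=[cv2.imread(f'pics/{n}0.png') for n in('scene','top')]
E
```

```text
pics
{'time_s': 0.0, 'qpos': array([-1.39457125e+00,  3.51238275e-01,  1.65241996e+00, -1.22446841e-05,
        1.13909798e+00, -8.45906274e-02]), 'joint_velocities': array([ 0.00145813, -0.00027053,  0.00049416, -0.00014288, -0.00057265,
       -0.00135199]), 'joint_torque': array([-8.73525892e-05, -4.97323644e+01, -2.85257399e+01,  6.98358589e-02,
        2.57805234e-02, -7.54313714e-05]), 'ee_pos': array([ 141.79778936, -531.07222737,  235.10187083]), 'ee_rot': array([-3.14043231e+00, -8.72337903e-05,  2.60820784e-01]), 'ft_force': array([-0.25334591,  1.28520411,  0.13724304]), 'wrist_torque': array([ 0.00362353, -0.00639541,  0.02292866]), 'gripper_force': 0.0, 'grip_width': 92.97703640168142}
{'vfov': 48.80341900502484, 'cx': 259.1145252296054, 'cy': 188.32858980627378, 'position': array([1299.64732028,   19.27852288, 1101.2532926 ]), 'orientation': array([-2.42596301e+00,  2.35069135e-03,  1.58095756e+00])}
{'vfov': 47.79122787726455, 'cx': 261.1989662151957, 'cy': 199.17832538892657, 'position': array([ 2.95967897e+02, -9.51649386e-01,  1.61239126e+03]), 'orientation': array([-3.03780604,  0.00989223, -1.57216618])}
{'vfov': 65.70646984690485, 'cx': 258.9889937226641, 'cy': 183.75022800307798, 'position': array([ 210.96802889, -512.53493584,  383.86886053]), 'orientation': array([ 2.88066269e+00, -8.49240767e-05, -1.31053034e+00])}
```

View pics/top0.png

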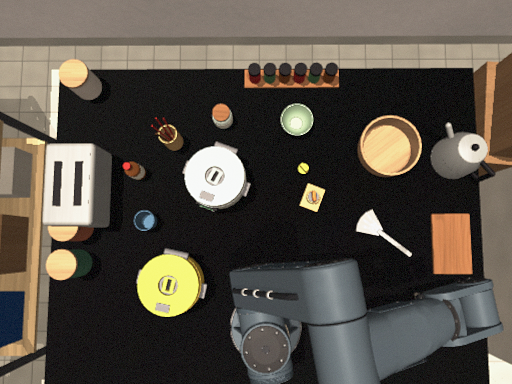

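View pics/scene0.png

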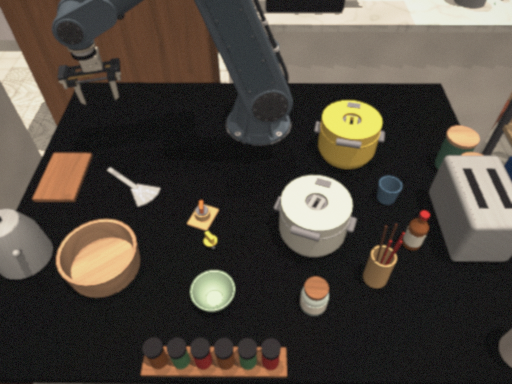

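Top view: the orange-barred cap sits on the bamboo stand at about (312,198). The other candidate is the yellow look-alike at (303,169), lying on the counter. The white cooker is at (215,177), and the yellow one at (170,285) is not meant. I choose the orange cap and the white cooker, and check them in one close crop.

```bash
python3 - <<'E'
from h import *
a=cv2.imread('pics/top0.png');b=cv2.imread('pics/scene0.png')
c1=cv2.resize(a[150:220,180:335],None,fx=5,fy=5,interpolation=cv2.INTER_CUBIC)
cv2.imwrite('pics/crop1.png',c1[:, :800])
def org(im,x0,x1,y0,y1):
    h=cv2.cvtColor(im,cv2.COLOR_BGR2HSV)
    m=cv2.inRange(h,(3,150,120),(16,255,255)); k=np.zeros_like(m);k[y0:y1,x0:x1]=m[y0:y1,x0:x1]
    p=np.argwhere(k)[:,::-1].astype(np.float32); return p
p=org(a,295,330,180,215); print('top',len(p),p.mean(0),cv2.minAreaRect(p))
q=org(b,185,222,190,232); print('scene',len(q),q.mean(0),cv2.minAreaRect(q))
u=p.mean(0); print(onz('top',*u,65)); print(onz('scene',*q.mean(0),56))
for pt in [(215,177)]: print('cooker',onz('top',*pt,160))
print('scene vent',onz('scene',318,202,160), 'top vent',onz('top',214,176,160))
E
```

```text
top 20 [312.8  196.55] ((309.7962646484375, 200.5505828857422), (7.741488456726074, 19.192440032958984), 36.25383758544922)
scene 46 [200.80435 204.78261] ((200.2077178955078, 205.83847045898438), (4.8373541831970215, 12.03136920928955), 7.125016689300537)
[ 466.2117141 -171.0399298   65.       ]
[ 461.55139037 -176.36559494   56.        ]
cooker [523.27614767 169.79276408 160.        ]
scene vent [531.94973624 177.99423026 160.        ] top vent [526.7151041  173.22207472 160.        ]
```

View pics/crop1.png

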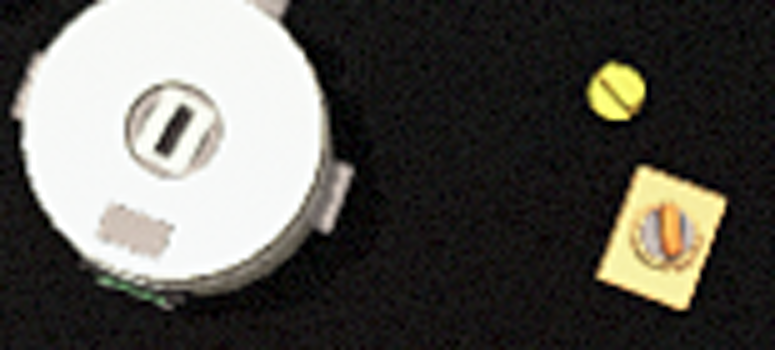

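The crop confirms it: the orange bar on a grey disc is in the stand's ring at crop (668,230), and the yellow copy lies loose at (617,90). The slot in the white lid is at crop (174,130), with its long axis turned to about yaw -0.35. I move over the cap.

>>> servo_tool(
  increments=[
    [[0.8,-0.52,0],[0,0,0]],
    [[0.8,-0.52,0],[0,0,0]],
    [[0.8,-0.52,0],[0,0,0]],
    [[0.8,-0.52,0],[0,0,0]],
    [[0.8,-0.52,0],[0,0,0]],
    [[0.8,-0.52,0],[0,0,0]],
    [[0.8,-0.52,0],[0,0,0]],
    [[0.8,-0.52,0],[0,0,0]],
  ],
)

```text
time_s: 0.95
ee_pos: [398.3, -246.2, 235.7]
ee_rot: [3.141, -0.0, 0.261]
ft_force: [1.4, -0.9, 0.3]
grip_width: 92.6
gripper_force: 0.0
```

>>> servo_tool(
  increments=[
    [[0.4,-0.25,0.25],[0,0,0]],
    [[0.4,-0.25,0.25],[0,0,0]],
    [[0.4,-0.25,0.25],[0,0,0]],
    [[0.4,-0.25,0.25],[0,0,0]],
    [[0,0,0.3],[0,0,0]],
    [[0,0,0.3],[0,0,0]],
    [[0,0,0],[0,0,0]],
    [[0,0,0],[0,0,0]],
  ],
  grip=0.5,
)

```text
time_s: 1.75
ee_pos: [461.8, -179.0, 155.8]
ee_rot: [-3.141, 0.0, 0.261]
ft_force: [0.1, -0.4, 0.2]
grip_width: 46.4
gripper_force: 0.0
```

```bash
python3 - <<'E'
from h import *
c=cal('wrist'); s=robot.sense(); im=robot.get_image('wrist')[:,:,::-1]; cv2.imwrite('pics/w1.png',im)
print(s['time_s'],s['ee_pos'],s['ee_rot'],s['qpos'],s['ft_force'])
h=cv2.cvtColor(im,cv2.COLOR_BGR2HSV); m=cv2.inRange(h,(3,150,100),(16,255,255))
n,l,st,ce=cv2.connectedComponentsWithStats(m)
for i in range(1,n):
    if st[i,4]>80:
        p=np.argwhere(l==i)[:,::-1].astype(np.float32); r=cv2.minAreaRect(p); print(st[i],ce[i],r)
        w=np.array([onz('wrist',*q,65,c)[:2] for q in p],np.float32); print(cv2.minAreaRect(w))
E
```

```text
1.75 [ 461.76536634 -179.03026198  155.83295081] [-3.14133017e+00  3.13089336e-04  2.60691644e-01] [-4.63888798e-01  3.57654429e-01  1.86754350e+00 -1.38318302e-05
  9.16803146e-01  8.46224343e-01] [ 0.14414216 -0.39812777  0.2097984 ]
[249 178  15  22 258] [255.58527132 188.35271318] ((255.4729766845703, 188.16217041015625), (12.165525436401367, 22.193862915039062), 9.462322235107422)
((464.55645751953125, -175.16053771972656), (19.254762649536133, 10.163603782653809), 5.921493053436279)
```

View pics/w1.png

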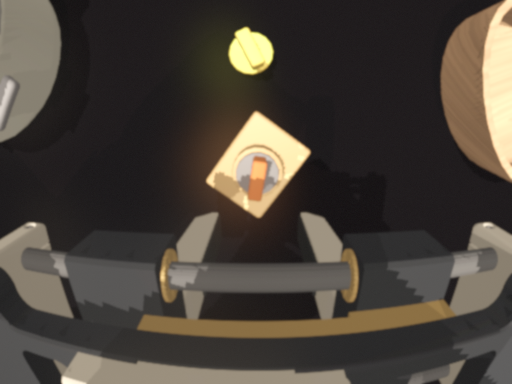

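The wrist view shows the orange bar at about (258,180) on the grey disc in the stand's ring, with the yellow copy at (250,52). My mask caught only part of the bar, so I take a magnified crop.

```bash
python3 - <<'E'
from h import *
im=cv2.imread('pics/w1.png')
c=im[140:220,205:315]; cv2.imwrite('pics/w1c.png',cv2.resize(c,None,fx=7,fy=7,interpolation=cv2.INTER_NEAREST))
cc=cal('wrist')
for z,pts in((70,[(249,200),(264,200),(249,172),(266,172)]),(36,[(235,172),(280,172),(258,148)])):
    for p in pts: print(z,p,onz('wrist',*p,z,cc))
E
```

```text
70 (249, 200) [ 454.96827598 -172.44100437   70.        ]
70 (264, 200) [ 458.17168601 -184.48795919   70.        ]
70 (249, 172) [ 478.04867949 -166.51739395   70.        ]
70 (266, 172) [ 481.58323303 -179.82608313   70.        ]
36 (235, 172) [ 467.05351452 -154.81085261   36.        ]
36 (280, 172) [ 477.78094197 -195.20297445   36.        ]
36 (258, 148) [ 494.21520937 -169.70800219   36.        ]
```

View pics/w1c.png

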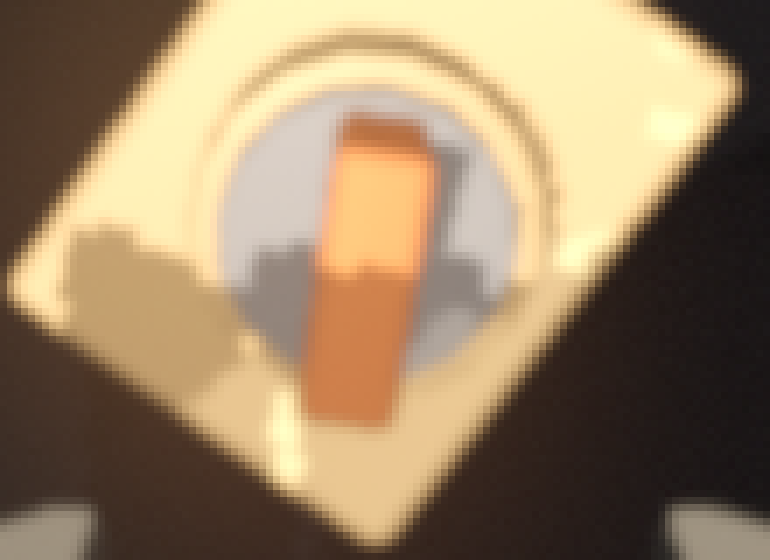

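The crop shows the bar's top face with corners at about (338,150), (436,155), (304,418) and (390,425). The disc spans x 218–518 around y 230.

```bash
python3 - <<'E'
from h import *
cc=cal('wrist'); g=lambda x,y,z:onz('wrist',x/7-.5+205,y/7-.5+140,z,cc)[:2]
P=np.array([g(*p,70) for p in [(338,150),(436,155),(390,425),(304,418)]]);print(P,P.mean(0))
for a,b in((3,0),(2,1)): d=P[b]-P[a]; print(np.arctan2(d[1],d[0]),np.hypot(*d))
print('disc',(g(218,228,42)+g(518,228,42))/2, g(375,85,42))
s=robot.sense(); M=R.from_euler('xyz',s['ee_rot']).as_matrix()
print('tool frame delta', M.T@np.array([*(P.mean(0)-s['ee_pos'][:2]),0]))
E
```

```text
[[ 487.65865722 -167.17801621]
 [ 489.9846496  -178.19830972]
 [ 457.18444599 -181.49567069]
 [ 455.40384764 -171.41060696]] [ 472.55790011 -174.57065089]
0.13047803482409387 32.53133205021852
0.1001920644384602 32.96552663485177
disc [ 473.55919906 -174.32227913] [ 491.87161804 -170.40716102]
tool frame delta [ 1.13973880e+01 -1.71835883e+00  4.59283297e-03]
```

>>> servo_tool(
  increments=[
    [[0.23,-0.03,0],[0,0,0]],
    [[0,0,0.2],[0,0,0.135]],
    [[0,0,0.3],[0,0,0]],
    [[0,0,0.3],[0,0,0]],
    [[0,0,0.3],[0,0,0]],
    [[0,0,0.2],[0,0,0]],
    [[0,0,0.1],[0,0,0]],
    [[0,0,0],[0,0,0]],
  ],
)

```text
time_s: 2.6
ee_pos: [472.7, -174.5, 85.5]
ee_rot: [-3.141, 0.0, 0.119]
ft_force: [0.5, -0.2, 0.6]
grip_width: 46.6
gripper_force: 0.0
```

```bash
python3 - <<'E'
from h import *
im=robot.get_image('wrist')[:,:,::-1]; cv2.imwrite('pics/w2.png',cv2.resize(im[100:340,120:400],None,fx=2.5,fy=2.5))
s=robot.sense();print(s['ee_pos'],s['ee_rot'],s['ft_force'],s['wrist_torque'])
E
```

```text
[ 472.85253552 -174.58841645   85.92629742] [ 3.14143067e+00 -2.97504355e-04  1.19415565e-01] [0.00295292 0.16486335 0.13843412] [-0.00106858 -0.0030129  -0.03626046]
```

View pics/w2.png

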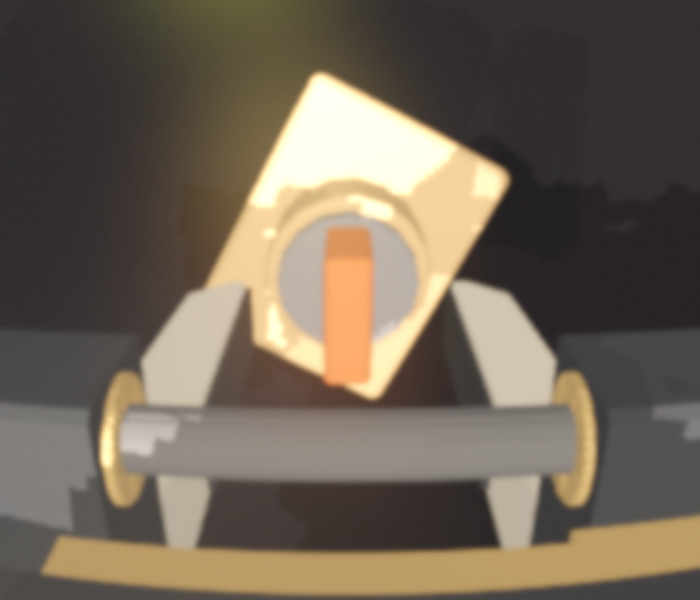

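The bar at (349,305) is centred between the fingers and parallel to the pads. I descend 24 mm and close.

>>> servo_tool(
  increments=[
    [[0,0,0.16],[0,0,0]],
    [[0,0,0.16],[0,0,0]],
    [[0,0,0.1],[0,0,0]],
    [[0,0,0.06],[0,0,0]],
    [[0,0,0],[0,0,0]],
    [[0,0,0],[0,0,0]],
    [[0,0,0],[0,0,0]],
    [[0,0,0],[0,0,0]],
  ],
)

```text
time_s: 3.45
ee_pos: [472.6, -174.6, 61.8]
ee_rot: [3.141, -0.0, 0.119]
ft_force: [0.4, 1.3, -0.6]
grip_width: 46.4
gripper_force: 0.0
```

>>> servo_tool(
  increments=[
    [[0,0,0],[0,0,0]],
    [[0,0,0],[0,0,0]],
    [[0,0,0],[0,0,0]],
    [[0,0,0],[0,0,0]],
    [[0,0,0],[0,0,0]],
    [[0,0,0],[0,0,0]],
    [[0,0,0],[0,0,0]],
    [[0,0,0],[0,0,0]],
  ],
  grip=0,
  force=40,
)

```text
time_s: 4.25
ee_pos: [472.5, -174.6, 61.6]
ee_rot: [3.142, -0.0, 0.119]
ft_force: [-0.8, 0.3, 0.8]
grip_width: 11.5
gripper_force: 40.0
```

>>> servo_tool(
  increments=[
    [[0,0,-0.3],[0,0,0]],
    [[0,0,-0.5],[0,0,0]],
    [[0,0,-0.6],[0,0,0]],
    [[0,0,-0.6],[0,0,-0.14]],
    [[0,0,-0.6],[0,0,-0.14]],
    [[0,0,-0.6],[0,0,-0.14]],
    [[0,0,-0.6],[0,0,-0.14]],
    [[0,0,-0.4],[0,0,-0.14]],
  ],
)

```text
time_s: 5.05
ee_pos: [472.7, -174.6, 273.7]
ee_rot: [3.14, -0.001, 0.859]
ft_force: [-0.1, -0.6, -0.9]
grip_width: 11.7
gripper_force: 40.0
```

>>> servo_tool(
  increments=[
    [[0,0,0],[0,0,-0.14]],
    [[0,0,0],[0,0,-0.14]],
    [[0,0,0],[0,0,-0.14]],
    [[0,0,0],[0,0,-0.14]],
    [[0,0,0],[0,0,-0.14]],
    [[0,0,0],[0,0,-0.14]],
    [[0,0,0],[0,0,-0.14]],
    [[0,0,0],[0,0,-0.14]],
  ],
)

```text
time_s: 5.85
ee_pos: [472.4, -174.5, 271.5]
ee_rot: [-3.141, -0.0, 2.031]
ft_force: [-0.4, -0.2, -1.0]
grip_width: 11.5
gripper_force: 40.0
```

>>> servo_tool(
  increments=[
    [[0,0,0],[0,0,-0.14]],
    [[0,0,0],[0,0,-0.14]],
    [[0,0,0],[0,0,-0.14]],
    [[0,0,0],[0,0,-0.14]],
    [[0,0,0],[0,0,-0.14]],
    [[0,0.6,0],[0,0,0]],
    [[0,0.8,0],[0,0,0]],
    [[0,0.8,0],[0,0,0]],
  ],
)

```text
time_s: 6.65
ee_pos: [513.8, -71.5, 271.6]
ee_rot: [-3.142, -0.0, 2.757]
ft_force: [0.7, -0.2, -1.6]
grip_width: 11.6
gripper_force: 40.0
```

>>> servo_tool(
  increments=[
    [[0.1,0.8,0],[0,0,0]],
    [[0.1,0.8,0],[0,0,0]],
    [[0.1,0.8,0],[0,0,0]],
    [[0.1,0.8,0],[0,0,0]],
    [[0.06,0.8,0],[0,0,0]],
    [[0,0.6,0],[0,0,0]],
    [[0,0.1,0],[0,0,0]],
    [[0,0,0],[0,0,0]],
  ],
)

```text
time_s: 7.45
ee_pos: [580.0, 154.4, 271.1]
ee_rot: [-3.141, -0.001, 2.76]
ft_force: [0.1, 0.3, -0.9]
grip_width: 11.4
gripper_force: 40.0
```

```bash
python3 - <<'E'
from h import *
c=cal('wrist'); im=robot.get_image('wrist')[:,:,::-1]; cv2.imwrite('pics/w3.png',im)
s=robot.sense();print(s['time_s'],s['ee_pos'],s['ee_rot'],s['ft_force'],s['wrist_torque'],s['grip_width'],s['qpos'])
E
```

```text
7.5 [579.88678146 153.55393191 271.29871105] [-3.14094310e+00 -5.45009074e-04  2.75862204e+00] [-0.41992822 -0.12648023  0.50579394] [-0.03486083 -0.15311904  0.02196152] 12.097868954174741 [ 1.81376550e-01  4.10269902e-01  1.47396582e+00 -2.70437404e-04
  1.25816486e+00 -1.00636606e+00]
```

View pics/w3.png

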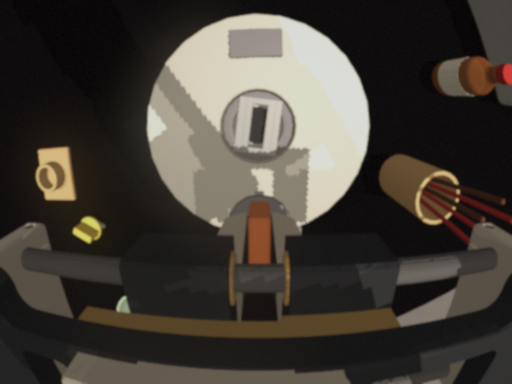

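The wrist view shows the white lid with its well at about (258,126), the dark slot at (260,125), and the held cap at (260,215). I measure the slot.

```bash
python3 - <<'E'
from h import *
cc=cal('wrist'); im=cv2.imread('pics/w3.png')
g=cv2.cvtColor(im,cv2.COLOR_BGR2GRAY)[80:172,205:315]
cv2.imwrite('pics/w3c.png',cv2.resize(im[80:172,205:315],None,fx=6,fy=6,interpolation=cv2.INTER_CUBIC))
for t in(60,80):
  m=(g<t).astype(np.uint8); n,l,st,ce=cv2.connectedComponentsWithStats(m)
  i=l[45,55]; p=np.argwhere(l==i)[:,::-1]+[205,80]
  w=np.array([onz('wrist',*q,151,cc)[:2] for q in p],np.float32); r=cv2.minAreaRect(w); b=cv2.boxPoints(r)
  e=[b[1]-b[0],b[2]-b[1]]; e=max(e,key=lambda v:np.hypot(*v)); print(t,len(p),r,'yaw',np.arctan(e[1]/e[0]),w.mean(0))
E
```

```text
60 10014 ((530.188720703125, 174.12266540527344), (102.11267852783203, 84.3948974609375), 68.04107666015625) yaw 1.1875408 [530.21234 174.09181]
80 428 ((529.240478515625, 172.7725830078125), (11.240684509277344, 31.68041229248047), 61.05622863769531) yaw -0.50516355 [529.1524  172.86845]
```

View pics/w3c.png

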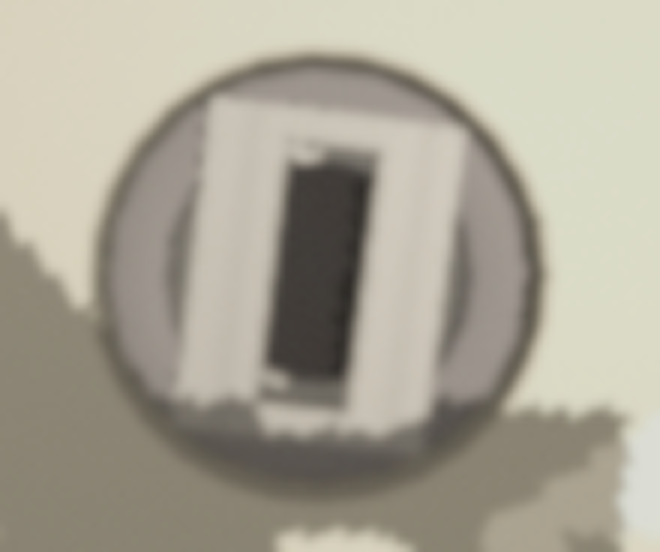

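The crop shows the slot opening with corners near (288,138), (382,152), (257,398) and (350,408). The well rim spans x 98–543 and y 55–498.

```bash
python3 - <<'E'
from h import *
cc=cal('wrist'); s=robot.sense(); g=lambda x,y,z:onz('wrist',x/6-.5+205,y/6-.5+80,z,cc)[:2]
P=np.array([g(*p,151) for p in [(288,138),(382,152),(350,408),(257,398)]]);print(P.mean(0))
for a,b in((3,0),(2,1)): d=P[b]-P[a]; print('long',np.arctan2(d[1],d[0]),np.hypot(*d))
for a,b in((0,1),(3,2)): d=P[b]-P[a]; print('short',np.arctan2(d[1],d[0])-np.pi/2,np.hypot(*d))
W=[g(98,275,160),g(543,275,160),g(320,55,160),g(320,498,160)]
print('well',(W[0]+W[1])/2,(W[2]+W[3])/2,np.linalg.norm(W[0]-W[1]),np.linalg.norm(W[2]-W[3]))
M=R.from_euler('xyz',s['ee_rot']).as_matrix(); print(M.T@np.array([*(P.mean(0)-s['ee_pos'][:2]),0]))
# held bar: forward-project TCP-grasped bar? cast bar corners seen
E
```

```text
[529.46850359 172.64690888]
long 2.636500693588397 39.7130501373568
long 2.6376047889167977 39.151372927266955
short -0.5323380015938779 14.167254750900993
short -0.4927205775873127 14.206310539254668
well [528.84779586 173.1533584 ] [529.52040831 172.82118316] 64.91051136727555 65.18697671484554
[ 5.39005197e+01 -1.13030191e+00  3.01104759e-02]
```

>>> servo_tool(
  increments=[
    [[0.27,-0.02,0],[0,0,0]],
    [[0.27,0,0],[0,0,0]],
    [[0.27,0,0],[0,0,0]],
    [[0.27,0,0],[0,0,0]],
    [[0,0,0.3],[0,0,0.116]],
    [[0,0,0.3],[0,0,0]],
    [[0,0,0.3],[0,0,0]],
    [[0,0,0.3],[0,0,0]],
  ],
)

```text
time_s: 8.3
ee_pos: [529.1, 173.4, 211.3]
ee_rot: [3.141, 0.0, 2.637]
ft_force: [0.2, -0.2, 0.7]
grip_width: 11.9
gripper_force: 40.0
```

>>> servo_tool(
  increments=[
    [[0,0,0.1],[0,0,0]],
    [[0,0,0],[0,0,0]],
    [[0,0,0],[0,0,0]],
    [[0,0,0],[0,0,0]],
    [[0,0,0],[0,0,0]],
    [[0,0,0],[0,0,0]],
    [[0,0,0],[0,0,0]],
    [[0,0,0],[0,0,0]],
  ],
)

```text
time_s: 9.1
ee_pos: [529.7, 173.3, 206.7]
ee_rot: [3.142, 0.0, 2.637]
ft_force: [0.5, 0.1, -0.7]
grip_width: 11.9
gripper_force: 40.0
```

```bash
python3 - <<'E'
from h import *
im=robot.get_image('wrist')[:,:,::-1]; cv2.imwrite('pics/w4.png',cv2.resize(im[100:280,140:380],None,fx=3,fy=3,interpolation=cv2.INTER_CUBIC))
s=robot.sense();print(s['time_s'],s['ee_pos'],s['ee_rot'],s['ft_force'],s['wrist_torque'])
E
```

```text
9.15 [529.74328609 173.26837957 206.6643955 ] [3.14158402e+00 2.09943303e-05 2.63683857e+00] [ 0.9466799  -0.30205292 -0.41699583] [-0.02029061 -0.12059054  0.00857372]
```

View pics/w4.png

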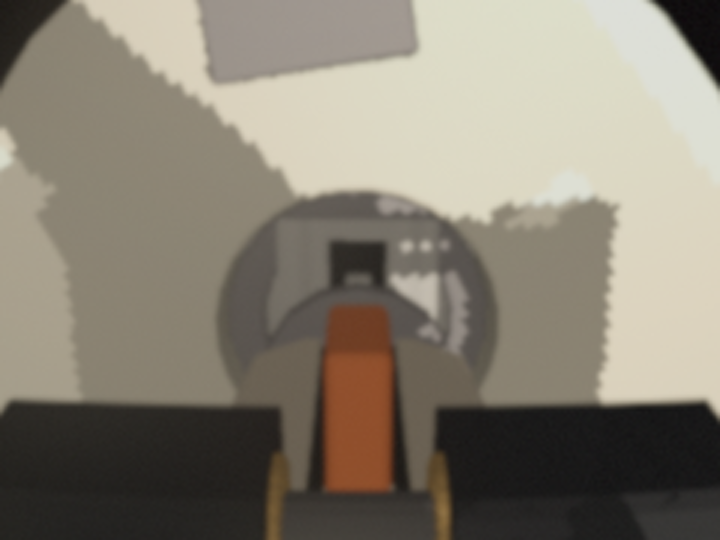

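The T-bar end at (358,278) is centred under the slot opening at (358,262), and bar and slot are parallel. I go down gently.

>>> servo_tool(
  increments=[
    [[0,0,0.03],[0,0,0]],
    [[0,0,0.03],[0,0,0]],
    [[0,0,0.03],[0,0,0]],
    [[0,0,0.03],[0,0,0]],
    [[0,0,0.03],[0,0,0]],
    [[0,0,0.02],[0,0,0]],
    [[0,0,0.02],[0,0,0]],
    [[0,0,0],[0,0,0]],
  ],
)

```text
time_s: 9.95
ee_pos: [529.7, 173.3, 197.0]
ee_rot: [-3.141, -0.0, 2.637]
ft_force: [-0.7, 0.5, -0.9]
grip_width: 12.1
gripper_force: 40.0
```

>>> servo_tool(
  increments=[
    [[0,0,0.03],[0,0,0]],
    [[0,0,0.03],[0,0,0]],
    [[0,0,0.02],[0,0,0]],
    [[0,0,0.02],[0,0,0]],
    [[0,0,0.02],[0,0,0]],
    [[0,0,0.02],[0,0,0]],
    [[0,0,0],[0,0,0]],
    [[0,0,0],[0,0,0]],
  ],
)

```text
time_s: 10.75
ee_pos: [529.8, 173.3, 190.4]
ee_rot: [3.141, 0.0, 2.637]
ft_force: [-1.9, 0.3, 2.6]
grip_width: 11.9
gripper_force: 40.0
```

>>> servo_tool(
  increments=[
    [[0,0,0.02],[0,0,0]],
    [[0,0,0.02],[0,0,0]],
    [[0,0,0.02],[0,0,0]],
    [[0,0,0.02],[0,0,0]],
    [[0,0,0.02],[0,0,0]],
    [[0,0,0],[0,0,0]],
    [[0,0,0],[0,0,0]],
    [[0,0,0],[0,0,0]],
  ],
)

```text
time_s: 11.55
ee_pos: [529.8, 173.3, 185.4]
ee_rot: [3.141, 0.0, 2.637]
ft_force: [-1.7, 0.2, 6.7]
grip_width: 11.5
gripper_force: 40.0
```

>>> servo_tool(
  increments=[
    [[0,0,0.02],[0,0,0]],
    [[0,0,0.02],[0,0,0]],
    [[0,0,0.02],[0,0,0]],
    [[0,0,0.02],[0,0,0]],
    [[0,0,0],[0,0,0]],
    [[0,0,0],[0,0,0]],
    [[0,0,0],[0,0,0]],
    [[0,0,0],[0,0,0]],
  ],
)

```text
time_s: 12.35
ee_pos: [529.8, 173.3, 181.6]
ee_rot: [3.141, 0.0, 2.637]
ft_force: [-2.0, -2.1, 8.5]
grip_width: 11.5
gripper_force: 40.0
```

```bash
python3 - <<'E'
from h import *
import time
f=[]
for i in range(6):
    robot.get_image('top'); s=robot.sense(); f.append(s['ft_force'])
print(np.mean(f,0),np.std(f,0),s['ee_pos'],s['wrist_torque'])
E
```

```text
[-2.75023791 -0.54918254  8.38862181] [0.23660753 0.52305513 0.32585814] [529.83669654 173.33610301 181.60368321] [-0.17608814  0.40520906 -0.00559001]
```

>>> servo_tool(
  increments=[
    [[0,0,0.01],[0,0,0]],
    [[0,0,0.01],[0,0,0]],
    [[0,0,0.01],[0,0,0]],
    [[0,0,0],[0,0,0]],
    [[0,0,0],[0,0,0]],
    [[0,0,0],[0,0,0]],
    [[0,0,0],[0,0,0]],
    [[0,0,0],[0,0,0]],
  ],
)

```text
time_s: 13.45
ee_pos: [529.9, 173.3, 180.2]
ee_rot: [3.141, 0.0, 2.637]
ft_force: [-2.8, -0.7, 9.0]
grip_width: 11.7
gripper_force: 40.0
```

```bash
cat > rd.py <<'E'
from h import *
f=[];t=[]
for i in range(6):
    robot.get_image('top'); s=robot.sense(); f.append(s['ft_force']);t.append(s['wrist_torque'])
print(np.mean(f,0),s['ee_pos'],s['ee_rot'],np.mean(t,0),s['time_s'])
E
python3 rd.py
```

```text
[-3.0751231  -0.63302812  9.35327036] [529.88207564 173.31889334 180.18543012] [3.14120778e+00 4.46877360e-04 2.63690773e+00] [-0.16801107  0.46680521  0.02421079] 13.75
```

>>> servo_tool(
  increments=[
    [[0,0,0.006],[0,0,0]],
    [[0,0,0],[0,0,0.06]],
    [[0,0,0],[0,0,0.06]],
    [[0,0,0],[0,0,0.06]],
    [[0,0,0],[0,0,0.06]],
    [[0,0,0],[0,0,0.06]],
    [[0,0,0],[0,0,0.06]],
    [[0,0,0],[0,0,0]],
  ],
)

```text
time_s: 14.55
ee_pos: [530.7, 173.5, 180.3]
ee_rot: [3.139, 0.001, 2.258]
ft_force: [0.3, -0.0, 9.6]
grip_width: 11.7
gripper_force: 40.0
```

```bash
python3 rd.py
```

```text
[ 0.0455775  -0.39982945  9.27912723] [530.66921261 173.48992228 180.26496871] [3.13905373e+00 1.20088309e-03 2.25977334e+00] [-0.01489456 -0.15141059 -0.02718268] 14.85
```

>>> servo_tool(
  increments=[
    [[0,0,0.004],[0,0,0.08]],
    [[0,0,0],[0,0,0.08]],
    [[0,0,0],[0,0,0.08]],
    [[0,0,0],[0,0,0.08]],
    [[0,0,0],[0,0,0.08]],
    [[0,0,0],[0,0,0.08]],
    [[0,0,0],[0,0,0.08]],
    [[0,0,0],[0,0,0]],
  ],
)

```text
time_s: 15.65
ee_pos: [530.7, 173.5, 180.1]
ee_rot: [3.139, -0.0, 1.671]
ft_force: [0.4, -0.9, 9.7]
grip_width: 11.6
gripper_force: 40.0
```

```bash
python3 rd.py
```

```text
[ 0.3328051  -0.17526477  9.66333496] [530.70574203 173.49970386 180.0868287 ] [ 3.13868685e+00 -4.16946065e-04  1.67336981e+00] [-0.07118198 -0.1249809  -0.04295293] 15.95
```

>>> servo_tool(
  increments=[
    [[0,0,0],[0,0,0.09]],
    [[0,0,0],[0,0,0.09]],
    [[0,0,0],[0,0,0.08]],
    [[0,0,0],[0,0,0.08]],
    [[0,0,0],[0,0,0.08]],
    [[0,0,0],[0,0,0.08]],
    [[0,0,0],[0,0,0.08]],
    [[0,0,0],[0,0,0]],
  ],
)

```text
time_s: 16.75
ee_pos: [530.7, 173.5, 180.1]
ee_rot: [3.139, -0.002, 1.063]
ft_force: [0.5, 0.6, 9.4]
grip_width: 12.0
gripper_force: 40.0
```

```bash
python3 rd.py
```

```text
[ 0.19131362 -0.22112602  9.72510498] [530.6748285  173.50782708 180.07488749] [ 3.13948514e+00 -1.93776952e-03  1.06605997e+00] [-0.10649059 -0.04070144 -0.05270562] 17.05
```

>>> servo_tool(
  increments=[
    [[0,0,-0.02],[0,0,0]],
    [[0,0,-0.02],[0,0,0]],
    [[0,0,-0.02],[0,0,0]],
    [[0,0,-0.02],[0,0,0]],
    [[0,0,-0.02],[0,0,0]],
    [[0,0,-0.01],[0,0,0]],
    [[0,0,-0.01],[0,0,0]],
    [[0,0,0],[0,0,0]],
  ],
)

```text
time_s: 17.85
ee_pos: [530.6, 173.5, 185.8]
ee_rot: [3.14, -0.002, 1.066]
ft_force: [1.2, -0.4, 6.4]
grip_width: 11.8
gripper_force: 40.0
```

```bash
python3 rd.py
```

```text
[1.60587589 0.10828508 6.37412003] [530.59599884 173.4673653  185.72355636] [ 3.13973184e+00 -1.71385558e-03  1.06601474e+00] [-0.01461651 -0.3037921  -0.05486551] 18.15
```

>>> servo_tool(
  increments=[
    [[0,0,-0.01],[0,0,0]],
    [[0,0,-0.01],[0,0,0]],
    [[0,0,0],[0,0,0]],
    [[0,0,0],[0,0,0]],
    [[0,0,0],[0,0,0]],
    [[0,0,0],[0,0,0]],
    [[0,0,0],[0,0,0]],
    [[0,0,0],[0,0,0]],
  ],
)

```text
time_s: 18.95
ee_pos: [530.6, 173.5, 186.6]
ee_rot: [3.14, -0.002, 1.066]
ft_force: [0.9, -0.6, 6.6]
grip_width: 11.6
gripper_force: 40.0
```

```bash
python3 rd.py
```

```text
[1.56916255 0.24983684 5.77494467] [530.61011872 173.45948959 186.67290234] [ 3.13971138e+00 -1.72252556e-03  1.06602374e+00] [-0.00786505 -0.33069256 -0.00826184] 19.25
```

>>> servo_tool(
  increments=[
    [[0,0,-0.01],[0,0,0]],
    [[0,0,-0.01],[0,0,0]],
    [[0,0,-0.005],[0,0,0]],
    [[0,0,0],[0,0,0]],
    [[0,0,0],[0,0,0]],
    [[0,0,0],[0,0,0]],
    [[0,0,0],[0,0,0]],
    [[0,0,0],[0,0,0]],
  ],
)

```text
time_s: 20.05
ee_pos: [529.8, 173.3, 187.4]
ee_rot: [3.141, -0.0, 1.066]
ft_force: [3.9, 0.7, 1.0]
grip_width: 11.7
gripper_force: 40.0
```

```bash
python3 rd.py
```

```text
[4.14808108 1.51760244 1.57715669] [529.73894778 173.29620515 187.42201107] [ 3.14153788e+00 -4.73748078e-05  1.06610584e+00] [ 0.16631465 -0.96911855  0.0221981 ] 20.35
```

>>> servo_tool(
  increments=[
    [[0,0,0],[0,0,0]],
    [[0,0,0],[0,0,0]],
    [[0,0,0],[0,0,0]],
    [[0,0,0],[0,0,0]],
    [[0,0,0],[0,0,0]],
    [[0,0,0],[0,0,0]],
    [[0,0,0],[0,0,0]],
    [[0,0,0],[0,0,0]],
  ],
  grip=0.4,
)

```text
time_s: 21.15
ee_pos: [529.7, 173.3, 187.4]
ee_rot: [-3.142, -0.0, 1.066]
ft_force: [-0.4, 0.8, 0.2]
grip_width: 37.4
gripper_force: 0.0
```

>>> servo_tool(
  increments=[
    [[0,0,-0.3],[0,0,0]],
    [[0,0,-0.4],[0,0,0]],
    [[0,0,-0.4],[0,0,0]],
    [[0,0,-0.4],[0,0,0]],
    [[-0.3,0,-0.3],[0,0,0]],
    [[-0.3,0,0],[0,0,0]],
    [[-0.3,0,0],[0,0,0]],
    [[0,0,0],[0,0,0]],
  ],
)

```text
time_s: 21.95
ee_pos: [506.9, 132.4, 276.6]
ee_rot: [-3.14, 0.001, 1.065]
ft_force: [0.5, 0.1, 0.2]
grip_width: 37.2
gripper_force: 0.0
```

```bash
python3 - <<'E'
from h import *
im=robot.get_image('wrist')[:,:,::-1]; cv2.imwrite('pics/w5.png',im)
s=robot.sense();print(s['time_s'],s['ee_pos'],s['ee_rot'],s['ft_force'])
E
```

```text
22.0 [507.43452166 133.12488879 276.69325419] [-3.14066567e+00  6.58627647e-04  1.06475619e+00] [-0.14371482  0.88598722  0.23395234]
```

View pics/w5.png

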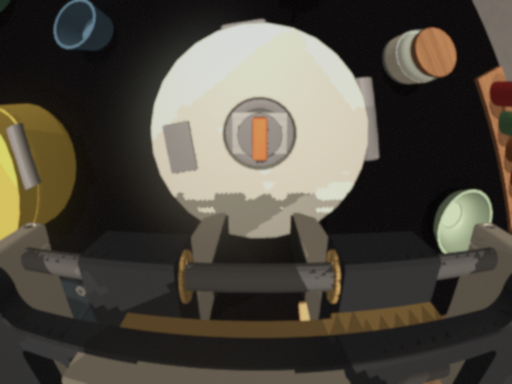

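The cap sits in the well at (260,138), with its bar a quarter turn from the slot direction. The cap was felt rising to the notch roof before release, and the gripper is clear of everything. I hand in the job.

```bash
python3 -c "
from station import robot
print(robot.sign_off())"
```

```text
the job is handed in; nothing more can be done
None
```

I put the vent cap through the slot, pressed it down, turned it a quarter turn clockwise and let go. It rose into the catch and was still seated in the last picture; I handed the job in at about 22 s, with no verdict shown.

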